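Put the pantry goods back in their fitted holders

TASK

On the pantry counter, put the can, the spice jar, the tea tin and the carton each into the shallow wooden holder that matches its outline, standing upright and flat on the holder's floor inside the rim. Set each one down rather than dropping it, tip nothing over, and leave the pepper mill and the small blue bowl standing where they are.

Things in the scene. Friction and masses are not known exactly. Their poses are not given: they have to be found in the camera images.
- can: The food can: a wide steel cylinder with a paper label, 66 mm in diameter, 75 mm high, 0.2 to 0.4 kg, standing on the table. Origin: centre of its underside; z up.
- jar: The spice jar: a slim amber glass cylinder with a black cap, 40 mm in diameter (cap 39), 95 mm high, 0.1 to 0.21 kg, standing. Origin: centre of its underside; z up.
- carton: The carton: an oblong brown cardboard box standing on end, 36 mm along its x, 76 mm along its y, 90 mm high, 0.11 to 0.23 kg, rigid. Origin: centre of its underside; z up.
- tin: The tea tin: a square bare-metal box with a lid, 50 mm by 50 mm along its x and y, 80 mm high, 0.12 to 0.24 kg. Origin: centre of its underside; z up.
- can_holder: The can's holder: the larger of two shallow round wooden inserts, 82 mm inside diameter, 90 mm outside. The floor inside is 4 mm above its underside, the rim is 14 mm high in all and 4 mm thick. Origin: centre of the underside, on the table; z up. It is fixed to the table.
- jar_holder: The spice jar's holder: the smaller of the two shallow round wooden inserts, 56 mm inside diameter, 64 mm outside. The floor inside is 4 mm above its underside, the rim is 14 mm high in all and 4 mm thick. Origin: centre of the underside, on the table; z up. It is fixed to the table.
- carton_holder: The carton's holder: a shallow oblong wooden insert, inside 52 mm along its x and 92 mm along its y (60 by 100 mm outside). The floor inside is 4 mm above its underside, the rim is 14 mm high in all and 4 mm thick. Origin: centre of the underside, on the table; z up. It is fixed to the table.
- tin_holder: The tea tin's holder: a shallow square wooden insert, inside 66 mm by 66 mm along its x and y (74 mm outside). The floor inside is 4 mm above its underside, the rim is 14 mm high in all and 4 mm thick. Origin: centre of the underside, on the table; z up. It is fixed to the table.
- mill: A dark wooden pepper mill with a waist, 52 mm in diameter, 105 mm high, standing loose among the things; not part of the job. Origin: centre of its underside; z up.
- ramekin: A small blue ceramic bowl, 72 mm in diameter, 42 mm high, standing loose among the things; not part of the job. Origin: centre of its underside; z up.
Mind the look-alikes: they are no part of the job. What is shaped like the jar but green is not meant.

How it is judged:
At the end, for the whole second after the job is handed in: Each of the four stands upright (0.1 rad), released and at rest, on the floor of its own holder inside the rim (centres within 13 mm, underside under 8 mm above the holder's underside); pepper mill and blue bowl stand upright within 30 mm of where they began (horizontal distance between can and can_holder below 0.013 m and z of can in the frame of can_holder between 0 and 0.008 m and angle between each of can, jar, carton, tin's own z axis and vertical below 0.1 rad and linear speed of each of can, jar, carton, tin below 0.02 m/s and contact force between the fingers and can below 0.05 N and horizontal distance between jar and jar_holder below 0.013 m and z of jar in the frame of jar_holder between 0 and 0.008 m and contact force between the fingers and jar below 0.05 N and horizontal distance between carton and carton_holder below 0.013 m and z of carton in the frame of carton_holder between 0 and 0.008 m and contact force between the fingers and carton below 0.05 N and horizontal distance between tin and tin_holder below 0.013 m and z of tin in the frame of tin_holder between 0 and 0.008 m and contact force between the fingers and tin below 0.05 N and distance of each of mill, ramekin from where it was at the start of the episode below 0.03 m and angle between each of mill, ramekin's own z axis and vertical below 0.15 rad); the robot touches nothing.
It fails at once if one of the four things is tipped or knocked over (angle between any of can, jar, carton, tin's own z axis and vertical above 0.6 rad).
It fails at once if one of the four things is dropped from more than about 2 cm, or thrown ((linear speed of can above 0.65 m/s and contact force between anything else and can below 0.01 N) or (linear speed of jar above 0.65 m/s and contact force between anything else and jar below 0.01 N) or (linear speed of carton above 0.65 m/s and contact force between anything else and carton below 0.01 N) or (linear speed of tin above 0.65 m/s and contact force between anything else and tin below 0.01 N)).
It fails at once if the pepper mill or the blue bowl is pushed away or knocked over (distance of any of mill, ramekin from where it was at the start of the episode above 0.03 m or angle between any of mill, ramekin's own z axis and vertical above 0.5 rad).
It also fails if it takes over 112 s, if anything falls off the work surface, if the arm or the gripper's body presses on something with over 40 N, if the wrist force passes 120 N, or if a joint passes its speed limit or range.

ROBOT

A 6-joint arm with a two-finger parallel gripper is mounted at the origin on the work surface. World frame = base frame: x ahead of the robot, y to its left, z up, the work surface at z = 0. Lengths are in m, angles in rad, forces in N, time in s.
With the tool pointing down it reaches from about 0.225 to 0.875 m from the base axis. Payload 3.4 kg.
Tool frame: the origin (TCP) lies on the centre line of the jaws, within the pads' length; the fingertips stand 14 mm ahead of it and the grasp point (between the pads) lies 5 mm behind it; z points along the fingers, y is the line along which they close (so a half turn about z gives the same grasp; the last joint's range is limited). The gripper opens to 85 mm and grips with 20 to 120 N. Pads are 22 mm wide; open, the fingers measure 114 mm over their backs; the gripper's body (76 mm by 85 mm) begins 54 mm behind the grasp point. The pads swing forward as they close: fully open they stand 13 mm farther back than shut.
Start: joints at [1.007, 0.276, 1.505, -0, 1.361, -0.121], TCP at [0.246, 0.52, 0.245] pointing down, gripper open.
Joint ranges: [-2.89, 2.89], [-0.75, 2.08], [0.22, 2.7], [-1.18, 4.32], [0.11, 2.71], [-2.7, 2.7]. Speed limits (rad/s): [2.57, 2.57, 3.14, 3.14, 3.14, 3.14].

INTERFACE

Orientations are given as a unit quaternion [w, x, y, z].
In Python, from rig import manip, eyes gives the robot as it stands.
- The arm moves only by the shell command python3 -m creep 'ROWS' [FORCE]. ROWS is JSON, a list of rows, each a list of 5 numbers: the opening, from 0 (shut) to 1 (fully open), then the shift along the tool's x, y, z normalised to -1 to 1, where 1 is 0.5 m, then the turn about the tool's z normalised to -1 to 1, where 1 is 360 degrees. In form: [[fingers, dx, dy, dz, spin], ...]. A call has 1 to 10 rows; each row is the pose to reach, as a shift and turn from the pose commanded when the call began, along the tool's axes at that moment, turning the shorter way round; what a row does not reach only later rows make up. A row lasts 1/10 s, in which the tool goes at most 50 mm and 8.59 degrees, less where a joint would pass 70% of its speed; a pose out of reach is approached as far as the arm can. A call with a number of a shift or a turn outside -1 to 1 is refused whole. A call with a gripper value outside its range is refused whole. The fingers move at their own pace and stop on an object; FORCE is the grip in N (left out, the last holds). Time passes only in rows, so rows that repeat a pose let the fingers close. It gives the time, the measured TCP pose, the force, the opening and the grip force at its end, in the units of the state.
- manip.get_state(): the state, without advancing time (a new reading comes with each control period).
- eyes.get_image(name): name is "side" or "top"; returns a dict with "frame" (480x640x3 uint8, red, green, blue), "fx", "fy", "cx", "cy" (pixels), "k1" (the pictures are not rectified: a ray, as slopes to the right and down, at radius r is drawn at 1 + k1 r^2 times it, then the intrinsics apply), "R" (3x3) and "t" (3): a world point X has camera coordinates R X + t. Camera axes: x right, y down, z forward; pixel columns grow to the right and rows downward; lengths in m; the calibration is good to about 2 mm. A picture is of the moment at which its call begins. There is no depth.
- manip.sign_off(): hands the job in; it is judged then, once.
Trained networks look in the newest picture that a camera, given by its name, has taken for a name from the list of things; names that differ only in an ending like _2 or _b are one class to them, and where a whole thing is asked for, a point or a joint stands for the part that bears it (a point fixed in the world has none). Each returns a list of dicts, best first, with "confidence" (0 to 1); they miss things now and then, are a little off and sometimes report something else, mostly with a low value. They report only what shows in the picture. A call takes as long as a camera call. They do not tell look-alikes from the thing itself.
- eyes.regions_of(camera, label): "mask" (480x640 bool, what is visible of it) and "bbox" ([left, top, right, bottom] in pixels, round what is visible of it).
- eyes.place_of(camera, label): "centre" ([column, row] in pixels: a listed point, or the origin of a listed thing).
The state is a dict: "clock": time; "qpos": joint angles; "qd": joint speeds; "effort": joint torques, N m; "position": TCP position; "ee_rot": TCP orientation; "contact_force": force on the tool from outside, world axes, zero at the start; "moment": the same for the moment, N m; "width": finger opening in m; "gripper_force": force on a finger pad.
Only numpy, scipy, OpenCV 4.12 (cv2) and the standard library are available. Lean on these libraries where they do the work, as an engineer would, in place of code of your own. Each camera call takes 0.05 s, during which the arm holds its last target. There are 200 camera calls.

## Working session

There is one attempt and no reset: what is moved stays moved. The work goes in short steps, Python scripts to look and compute and a shell command to move; the robot and the scene stay as the last step left them, time stands still between calls to the robot, and variables do not carry over. Pictures are saved under pics/ and viewed, at most 14 in all, crops included, and the job is handed in when it is done.

```bash
ls; mkdir -p pics; python3 - <<'E'
from rig import manip, eyes
import cv2
s=manip.get_state();print({k:(s[k]) for k in ("clock","position","ee_rot","width","qpos")})
for n in("top","side"):
    d=eyes.get_image(n);cv2.imwrite(f"pics/{n}0.png",d["frame"][:,:,::-1])
    print(n,d["fx"],d["fy"],d["cx"],d["cy"],d["k1"],d["R"],d["t"])
E
```

```text
pics
{'clock': 0.0, 'position': array([0.24609999, 0.51911516, 0.2444557 ]), 'ee_rot': array([-2.95568031e-04,  2.19596235e-01,  9.75590429e-01, -8.48948625e-04]), 'width': 0.08512008260429, 'qpos': array([ 1.00701308e+00,  2.76566186e-01,  1.50613416e+00, -1.35111077e-05,
        1.36069011e+00, -1.20979071e-01])}
top 469.6169945159986 469.6169945159986 323.58453118073027 239.33203006734226 -0.09342140508209948 [[-0.01162035 -0.99992039 -0.00491823]
 [-0.99267832  0.01212729 -0.12017767]
 [ 0.12022775  0.00348572 -0.99274022]] [0.00184848 0.47634781 0.80490588]
side 526.3022574411492 526.3022574411492 321.36323162810504 232.6268470233184 -0.02559708571966714 [[ 0.88520233 -0.4651412  -0.0077776 ]
 [-0.25151536 -0.46445638 -0.84912914]
 [ 0.3913526   0.75360728 -0.52812802]] [-0.42275184  0.17830124  0.84095388]
```

View pics/top0.png

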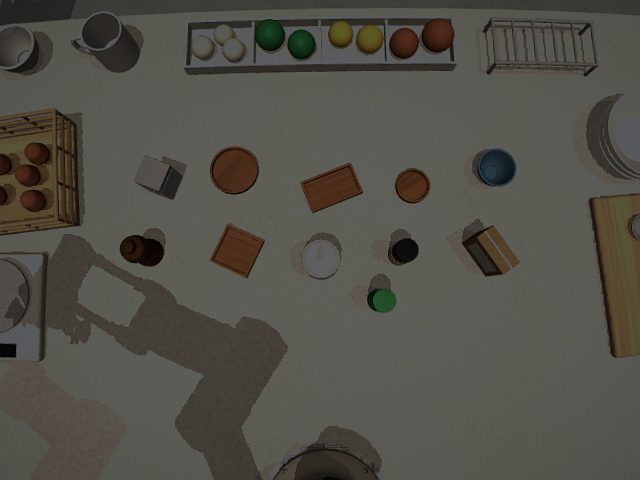

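View pics/side0.png

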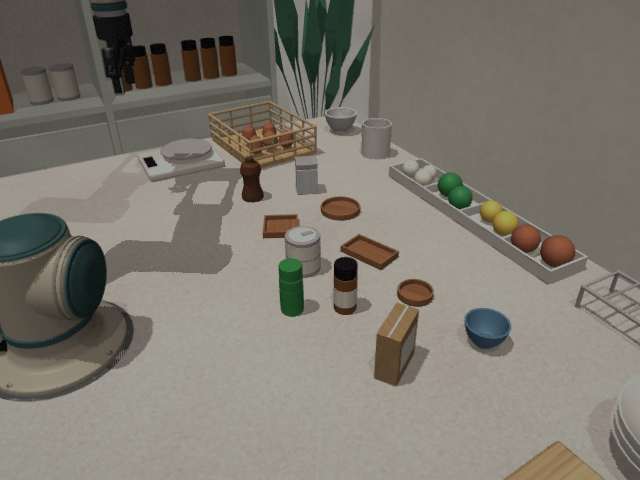

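The top view shows the tin (155,175), can (321,258), amber jar with black cap (404,251) and carton (490,250). The mill is at (138,249) and the bowl at (496,167). Holders: can (235,170), carton (332,188), jar (412,185), tin (238,250).
Jar candidates in top: (404,251) has a black cap and is amber in the side view at (345,285). (382,300) is green and is the look-alike. The first fits the description, and I'll confirm it in a crop.

```bash
cat > h.py <<'E'
import numpy as np, cv2
from scipy.optimize import minimize
from rig import manip, eyes
D=dict(can=('c',.033,.075),jar=('c',.020,.095),carton=('b',.018,.038,.090),tin=('b',.025,.025,.080),
 can_holder=('c',.045,.014),jar_holder=('c',.032,.014),carton_holder=('b',.030,.050,.014),tin_holder=('b',.037,.037,.014),
 mill=('c',.026,.105),ramekin=('c',.036,.042))
def proj(d,X):
    c=np.asarray(X)@d["R"].T+d["t"]; s=c[:,:2]/c[:,2:]
    s=s*(1+d["k1"]*(s**2).sum(1,keepdims=True))
    return s*[d["fx"],d["fy"]]+[d["cx"],d["cy"]]
def outline(n,x,y,a,h,z0=0):
    g=D[n]
    if g[0]=='c':
        t=np.linspace(0,2*np.pi,48,endpoint=False); P=g[1]*np.c_[np.cos(t),np.sin(t)]
    else:
        P=np.array([[1,1],[1,-1],[-1,-1],[-1,1]])*g[1:3]
        P=P@np.array([[np.cos(a),np.sin(a)],[-np.sin(a),np.cos(a)]])
    P=P+[x,y]
    return np.r_[np.c_[P,np.full(len(P),z0)],np.c_[P,np.full(len(P),z0+h)]]
def sil(d,n,p,z0=0):
    S=4; m=np.zeros((480*S//2,640*S//2),np.uint8)  # 2x supersample
    pts=(proj(d,outline(n,*p,z0=z0))*2+.5)
    cv2.fillConvexPoly(m,cv2.convexHull(np.round(pts*16).astype(np.int32)),1,shift=4)
    return m
def ray0(d,px,z):   # pixel -> world at height z
    f=lambda q:((proj(d,[[q[0],q[1],z]])[0]-px)**2).sum()
    return minimize(f,[.4,0],method='Nelder-Mead',options=dict(xatol=1e-5,fatol=1e-4)).x
def fit(n,imgs,near=None,freeh=True,z0=0):
    """near: top pixel of the wanted one"""
    h=D[n][-1]; masks={}
    x0=None
    for c in ("top","side"):
        r=eyes.regions_of(c,n)
        if not r: print(n,c,"missed"); continue
        if c=="top":
            if near is not None: r.sort(key=lambda q:np.hypot(*(np.array([q["bbox"][0]+q["bbox"][2],q["bbox"][1]+q["bbox"][3]])/2-near)))
            m=r[0]["mask"]; ys,xs=np.nonzero(m); x0=ray0(imgs[c],[xs.mean(),ys.mean()],h/2)
        elif x0 is not None:
            pc=proj(imgs[c],[[*x0,h/2]])[0]
            r.sort(key=lambda q:np.hypot(*(np.array([q["bbox"][0]+q["bbox"][2],q["bbox"][1]+q["bbox"][3]])/2-pc)))
        masks[c]=cv2.resize(r[0]["mask"].astype(np.uint8),None,fx=2,fy=2,interpolation=0)
    def cost(p,full=False):
        o=[]
        for c,m in masks.items():
            s=sil(imgs[c],n,[p[0],p[1],p[2],p[3] if freeh else h],z0); o.append((s&m).sum()/max(1,(s|m).sum()))
        return o if full else -sum(o)
    best=None
    for a in ([0] if D[n][0]=='c' else np.arange(0,np.pi,np.pi/8)):
        s0=np.array([*x0,a,h])
        r=minimize(cost,s0,method='Nelder-Mead',options=dict(initial_simplex=np.r_[[s0],s0+np.diag([.006,.006,.2,.008])],maxiter=250,xatol=1e-4,fatol=1e-4))
        if best is None or r.fun<best.fun: best=r
    p=best.x
    return p,np.round(cost(p,True),3)
E
cat > m.py <<'E'
from h import *
imgs={c:eyes.get_image(c) for c in("top","side")}
near=dict(jar=[404,251],can=[321,258],tin=[157,175],carton=[490,250],can_holder=[235,170],jar_holder=[412,185],carton_holder=[332,188],tin_holder=[238,250])
import json; out={}
for n in D:
    try:
        p,i=fit(n,imgs,near.get(n)); out[n]=list(p)
        print(n,np.round(p[:2]*1000,1),'yaw',round(np.degrees(p[2]),1),'h',round(p[3]*1000,1),i)
    except Exception as e: print(n,'ERR',e)
json.dump(out,open("poses.json","w"))
cv2.imwrite("pics/jarcrop.png",cv2.resize(imgs["side"]["frame"][210:400,240:480,::-1],None,fx=3,fy=3))
E
time python3 m.py
```

```text
can [439.7   2.6] yaw 5.2 h 73.6 [0.952 0.824]
jar [ 450. -139.] yaw 8.1 h 92.7 [0.956 0.952]
carton [ 448.8 -292.5] yaw 124.4 h 88.2 [0.94  0.971]
tin [590.3 293.3] yaw 66.6 h 79.8 [0.944 0.94 ]
can_holder [612.6 163.7] yaw 11.9 h 11.2 [0.928 0.937]
jar_holder [ 578.9 -168.7] yaw 11.2 h 10.2 [0.939 0.944]
carton_holder [575.9 -18.3] yaw 21.6 h 13.2 [0.963 0.954]
tin_holder [460.9 157.1] yaw 64.7 h 11.6 [0.919 0.806]
mill [459.2 319.7] yaw 29.7 h 77.5 [0.869 0.768]
ramekin [ 602.6 -317.1] yaw 8.0 h 40.3 [0.748 0.717]
real	0m49.690s
user	0m30.071s
sys	0m11.448s
```

View pics/jarcrop.png

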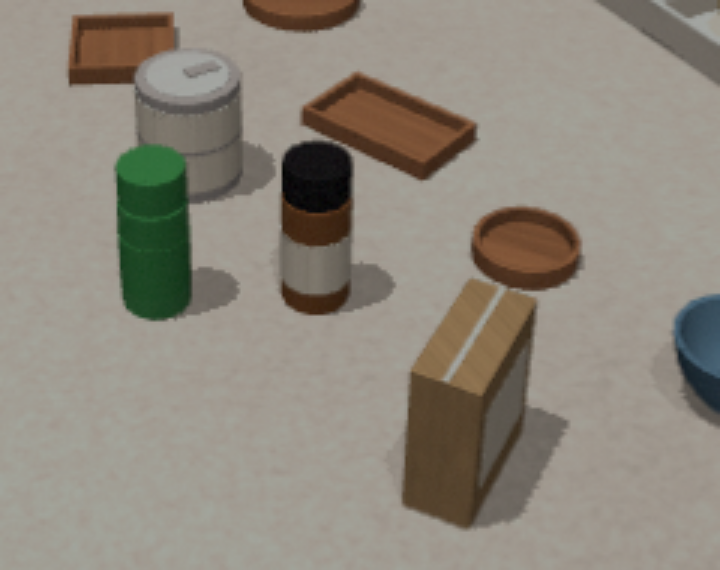

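Crop confirmed: the amber glass with black cap and paper label at side (345,285) is the spice jar. The green one at (291,287) is the look-alike and stays put. Next I'll refit the two partly hidden items and write a helper that gives the shifts.

```bash
cat > go.py <<'E'
# usage: go.py x y z phi(deg, world angle of closing line)  -> normalised dx dy dz spin
import sys; from h import *; from scipy.spatial.transform import Rotation as Ro
x,y,z,phi=map(float,sys.argv[1:5]); s=manip.get_state(); q=s["ee_rot"]
R=Ro.from_quat([q[1],q[2],q[3],q[0]]).as_matrix()
d=R.T@(np.array([x,y,z])-s["position"])/.5
cur=np.degrees(np.arctan2(R[1,1],R[0,1])); t=(cur-phi+90)%180-90
print("t",round(s["clock"],2),"pos",np.round(s["position"],4),"phi",round(cur,1),"| shift",np.round(d,4),"spin",round(t/360,4),"w",round(s["width"],4),"gf",np.round(s["gripper_force"],1),"f",np.round(s["contact_force"],1))
E
python3 - <<'E'
import h; from h import *
imgs={c:eyes.get_image(c) for c in("top","side")}
import json; P=json.load(open("poses.json"))
g=ray0(imgs["top"],[382,300],.09); print("green",g)
def fit2(n,occ,near,h0):
    r=eyes.regions_of("top",n); r.sort(key=lambda q:np.hypot(*(np.array([q["bbox"][0]+q["bbox"][2],q["bbox"][1]+q["bbox"][3]])/2-near)))
    mt=r[0]["mask"]; x0=P[n][:2]; pc=proj(imgs["side"],[[*x0,h0/2]])[0]
    r=eyes.regions_of("side",n); r.sort(key=lambda q:np.hypot(*(np.array([q["bbox"][0]+q["bbox"][2],q["bbox"][1]+q["bbox"][3]])/2-pc)))
    up=lambda m:cv2.resize(m.astype(np.uint8),None,fx=2,fy=2,interpolation=0)
    ms=dict(top=up(mt),side=up(r[0]["mask"])); v=1-cv2.dilate(occ,np.ones((7,7)))
    def cost(p,full=0):
        o=[]
        for c,m in ms.items():
            s=sil(imgs[c],n,p); a,b=s&m,s|m
            if c=="side": a,b=a*v,b*v
            o.append(a.sum()/b.sum())
        return o if full else -sum(o)
    s0=np.array(P[n]); res=minimize(cost,s0,method='Nelder-Mead',options=dict(initial_simplex=np.r_[[s0],s0+np.diag([.006,.006,.1,.006])],xatol=1e-4,fatol=1e-4))
    p=res.x; P[n]=list(p); print(n,np.round(p[:2]*1000,1),round(np.degrees(p[2]),1),round(p[3]*1000,1),np.round(cost(p,1),3))
D["green"]=('c',.021,.095)
fit2("can",sil(imgs["side"],"green",[*g,0,.095]),[321,258],.075)
fit2("tin_holder",sil(imgs["side"],"can",P["can"]),[238,250],.014)
json.dump(P,open("poses.json","w"))
E
python3 go.py .590 .293 .13 66.6;python3 go.py .590 .293 .045 66.6
```

```text
green [ 0.36862412 -0.09765299]
can [439.1   2. ] 10.2 72.9 [0.948 0.949]
tin_holder [460.3 155.5] 65.0 11.9 [0.95  0.908]
t 1.5 pos [0.2464 0.5196 0.2453] phi 64.6 | shift [-0.8151 -0.115   0.2307] spin -0.0055 w 0.0853 gf 0.0 f [0.4 0.5 0.5]
t 1.5 pos [0.2464 0.5196 0.2453] phi 64.6 | shift [-0.8151 -0.115   0.4007] spin -0.0055 w 0.0853 gf 0.0 f [0.4 0.5 0.5]
```

```bash
python3 -m creep '[[1,-0.08,-0.011,0.02,0],[1,-0.17,-0.024,0.04,-0.002],[1,-0.26,-0.037,0.06,-0.004],[1,-0.35,-0.05,0.08,-0.0055],[1,-0.44,-0.063,0.1,-0.0055],[1,-0.53,-0.075,0.1,-0.0055],[1,-0.62,-0.088,0.1,-0.0055],[1,-0.71,-0.1,0.1,-0.0055],[1,-0.79,-0.111,0.1,-0.0055],[1,-0.815,-0.115,0.1,-0.0055]]'; python3 go.py .590 .293 .045 66.6
```

```text
clock: 2.5
position: [0.5937, 0.2902, 0.1949]
ee_rot: [0.001, 0.204, 0.979, -0.0]
contact_force: [0.3, 0.3, 0.5]
width: 0.0853
gripper_force: 0.0
t 2.5 pos [0.5937 0.2902 0.1949] phi 66.4 | shift [0.0096 0.0021 0.2997] spin -0.0005 w 0.0853 gf 0.0 f [0.3 0.3 0.5]
```

```bash
python3 -m creep '[[1,0,0,0.05,0],[1,0,0,0.1,0],[1,0,0,0.1,0]]'; python3 go.py .590 .293 .045 66.6
```

```text
clock: 2.8
position: [0.5871, 0.2923, 0.1416]
ee_rot: [-0.004, 0.203, 0.979, -0.002]
contact_force: [-0.7, 0.1, 0.2]
width: 0.0857
gripper_force: 0.0
t 2.8 pos [0.5871 0.2923 0.1416] phi 66.6 | shift [-0.006   0.0047  0.1931] spin 0.0 w 0.0857 gf 0.0 f [-0.7  0.1  0.2]
```

```bash
python3 -m creep '[[1,0,0,0,0],[1,0,0,0,0],[1,0,0,0,0]]'; python3 go.py .590 .293 .045 66.6
```

```text
clock: 3.1
position: [0.5906, 0.2937, 0.147]
ee_rot: [0.001, 0.202, 0.979, 0.001]
contact_force: [-0.1, 0.2, 0.7]
width: 0.0851
gripper_force: 0.0
t 3.1 pos [0.5906 0.2937 0.147 ] phi 66.6 | shift [ 0.0009 -0.0022  0.2041] spin 0.0001 w 0.0851 gf 0.0 f [-0.1  0.2  0.7]
```

```bash
python3 -m creep '[[1,0,-0.001,0.04,0],[1,0,-0.001,0.08,0],[1,0,-0.001,0.12,0],[1,0,-0.001,0.16,0],[1,0,-0.001,0.19,0],[1,0,-0.001,0.204,0],[1,0,-0.001,0.204,0],[1,0,-0.001,0.204,0]]' 60; python3 -m creep '[[0,0,0,0,0],[0,0,0,0,0],[0,0,0,0,0],[0,0,0,0,0],[0,0,0,0,0],[0,0,0,0,0],[0,0,0,0,0],[0,0,0,0,0]]' 60;  python3 go.py .590 .293 .045 66.6
```

```text
clock: 3.9
position: [0.5905, 0.2929, 0.0444]
ee_rot: [0.001, 0.203, 0.979, 0.001]
contact_force: [0.7, 0.1, -0.3]
width: 0.0853
gripper_force: 0.0
clock: 4.7
position: [0.5905, 0.2929, 0.0444]
ee_rot: [0.001, 0.203, 0.979, 0.001]
contact_force: [0.5, 0.4, 5.9]
width: 0.0494
gripper_force: 62.4
t 4.7 pos [0.5905 0.2929 0.0444] phi 66.6 | shift [ 0.001  -0.0002 -0.0012] spin 0.0 w 0.0494 gf 62.4 f [0.5 0.4 5.9]
```

```bash
python3 -m creep '[[0,0,0,-0.02,0],[0,0,0,-0.05,0],[0,0,0,-0.09,0],[0,0,0,-0.13,0],[0,0,0,-0.15,0],[0,0,0,-0.16,0],[0,0,0,-0.16,0]]' ; python3 go.py .4603 .1555 .125 65
```

```text
clock: 5.4
position: [0.5897, 0.2925, 0.1235]
ee_rot: [0.0, 0.203, 0.979, 0.0]
contact_force: [-0.9, 0.4, -2.5]
width: 0.0494
gripper_force: 62.0
t 5.4 pos [0.5897 0.2925 0.1235] phi 66.6 | shift [ 0.1287 -0.3542 -0.0031] spin 0.0045 w 0.0494 gf 62.0 f [-0.9  0.4 -2.5]
```

```bash
python3 -m creep '[[0,0.01,-0.03,0,0],[0,0.03,-0.08,0,0.002],[0,0.051,-0.14,0,0.004],[0,0.072,-0.2,0,0.0045],[0,0.094,-0.26,0,0.0045],[0,0.112,-0.31,0,0.0045],[0,0.124,-0.34,0,0.0045],[0,0.129,-0.354,0,0.0045],[0,0.129,-0.354,0,0.0045],[0,0.129,-0.354,0,0.0045]]' ; python3 - <<'E'
import sys; sys.path.insert(0,'.')
from h import *
imgs={c:eyes.get_image(c) for c in("top","side")}
cv2.imwrite("pics/tin1.png",imgs["side"]["frame"][:,:,::-1])
p,i=fit("tin",imgs,proj(imgs["top"],[[.46,.155,.12]])[0],freeh=False,z0=.08); print(p,i)
E
python3 go.py .4603 .1555 .049 65
```

```text
clock: 6.4
position: [0.4615, 0.1563, 0.1234]
ee_rot: [0.001, 0.217, 0.976, 0.001]
contact_force: [0.8, -0.4, -2.5]
width: 0.0496
gripper_force: 62.2
[ 0.45954374  0.15470483 -0.37723351  0.09734551] [0.113 0.617]
t 6.6 pos [0.4611 0.1563 0.1232] phi 65.0 | shift [ 0.0008 -0.0021  0.1485] spin 0.0001 w 0.0493 gf 62.2 f [ 0.1 -0.1 -1.9]
```

View pics/tin1.png

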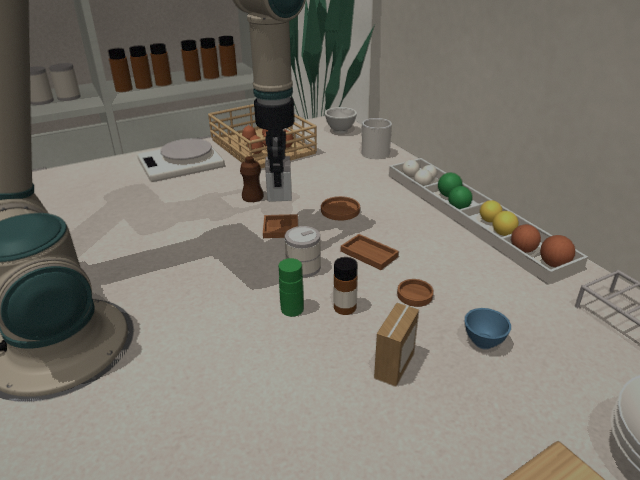

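The tin hangs upright at side (278,180), above its holder at (281,226).

```bash
python3 -m creep '[[0,0.001,-0.002,0.03,0],[0,0.001,-0.002,0.06,0],[0,0.001,-0.002,0.09,0],[0,0.001,-0.002,0.115,0],[0,0.001,-0.002,0.132,0],[0,0.001,-0.002,0.142,0],[0,0.001,-0.002,0.148,0],[0,0.001,-0.002,0.148,0],[0,0.001,-0.002,0.148,0]]' ; python3 go.py .4603 .1555 .049 65
```

```text
clock: 7.5
position: [0.4598, 0.1551, 0.0497]
ee_rot: [0.0, 0.217, 0.976, 0.0]
contact_force: [-0.2, -1.1, -1.7]
width: 0.0491
gripper_force: 62.2
t 7.5 pos [0.4598 0.1551 0.0497] phi 65.0 | shift [-0.0006  0.0011  0.0014] spin -0.0 w 0.0491 gf 62.2 f [-0.2 -1.1 -1.7]
```

Not yet in contact with the holder floor; lower 1 mm more, release and rise.

```bash
python3 -m creep '[[0,0,0,0.0015,0],[0,0,0,0.002,0],[0.3,0,0,0.002,0],[0.65,0,0,0.002,0],[1,0,0,0.002,0],[1,0,0,0.002,0],[1,0,0,0.002,0],[1,0,0,0.002,0]]'; python3 -m creep '[[1,0,0,-0.03,0],[1,0,0,-0.07,0],[1,0,0,-0.12,0],[1,0,0,-0.18,0],[1,0,0,-0.24,0],[1,0,0,-0.28,0],[1,0,0,-0.28,0]]'; python3 go.py .4391 .002 .16 65
```

```text
clock: 8.3
position: [0.4595, 0.155, 0.0484]
ee_rot: [0.0, 0.217, 0.976, 0.0]
contact_force: [0.8, -0.5, 1.4]
width: 0.0852
gripper_force: 0.0
clock: 9.0
position: [0.4614, 0.1554, 0.1912]
ee_rot: [0.003, 0.217, 0.976, 0.001]
contact_force: [0.5, -0.4, -0.8]
width: 0.0851
gripper_force: 0.0
t 9.0 pos [0.4614 0.1554 0.1912] phi 65.0 | shift [-0.089  -0.2972  0.0617] spin -0.0 w 0.0851 gf 0.0 f [ 0.5 -0.4 -0.8]
```

```bash
python3 -m creep '[[1,-0.014,-0.047,0.01,0],[1,-0.03,-0.1,0.02,0],[1,-0.048,-0.16,0.03,0],[1,-0.066,-0.22,0.04,0],[1,-0.08,-0.265,0.05,0],[1,-0.089,-0.297,0.062,0],[1,-0.089,-0.297,0.062,0],[1,-0.089,-0.297,0.062,0],[1,-0.089,-0.297,0.062,0]]'; python3 go.py .4391 .002 .042 65
```

```text
clock: 9.9
position: [0.437, 0.0023, 0.1571]
ee_rot: [-0.0, 0.216, 0.976, 0.0]
contact_force: [0.2, 0.2, 1.7]
width: 0.085
gripper_force: 0.0
t 9.9 pos [0.437  0.0023 0.1571] phi 65.0 | shift [-0.0042  0.0011  0.2302] spin 0.0 w 0.085 gf 0.0 f [0.2 0.2 1.7]
```

```bash
python3 -m creep '[[1,-0.002,0,0.04,0],[1,-0.002,0.001,0.08,0],[1,-0.002,0.001,0.12,0],[1,-0.002,0.001,0.16,0],[1,-0.002,0.001,0.195,0],[1,-0.002,0.001,0.22,0],[1,-0.002,0.001,0.23,0],[1,-0.002,0.001,0.23,0],[1,-0.002,0.001,0.23,0]]'; python3 -m creep '[[0.8,0,0,0,0],[0.8,0,0,0,0],[0,0,0,0,0],[0,0,0,0,0],[0,0,0,0,0],[0,0,0,0,0],[0,0,0,0,0]]'; python3 go.py .4391 .002 .042 65
```

```text
clock: 10.8
position: [0.4387, 0.002, 0.0427]
ee_rot: [0.001, 0.216, 0.976, 0.0]
contact_force: [-0.5, -0.4, 0.2]
width: 0.0854
gripper_force: 0.0
clock: 11.5
position: [0.4389, 0.002, 0.0435]
ee_rot: [0.001, 0.217, 0.976, 0.001]
contact_force: [-0.4, 2.5, 7.5]
width: 0.0649
gripper_force: 65.2
t 11.5 pos [0.4389 0.002  0.0435] phi 64.9 | shift [-0.0003  0.0002  0.003 ] spin -0.0002 w 0.0649 gf 65.2 f [-0.4  2.5  7.5]
```

```bash
python3 -m creep '[[0,0,0,-0.02,0],[0,0,0,-0.05,0],[0,0,0,-0.1,0],[0,0,0,-0.15,0],[0,0,0,-0.19,0],[0,0,0,-0.21,0],[0,0,0,-0.22,0],[0,0,0,-0.22,0]]' ; python3 go.py .6126 .1637 .15 65
```

```text
clock: 12.3
position: [0.4379, 0.0016, 0.1524]
ee_rot: [0.0, 0.217, 0.976, -0.0]
contact_force: [-0.2, -0.2, -3.4]
width: 0.0648
gripper_force: 67.5
t 12.3 pos [0.4379 0.0016 0.1524] phi 65.0 | shift [-0.1796  0.4415  0.0047] spin -0.0 w 0.0648 gf 67.5 f [-0.2 -0.2 -3.4]
```

```bash
python3 -m creep '[[0,-0.012,0.03,0,0],[0,-0.033,0.08,0,0],[0,-0.057,0.14,0,0],[0,-0.085,0.21,0,0],[0,-0.114,0.28,0,0],[0,-0.14,0.345,0,0],[0,-0.161,0.395,0,0],[0,-0.173,0.425,0,0],[0,-0.179,0.44,0,0],[0,-0.179,0.44,0,0]]'; python3 -m creep '[[0,0,0,0,0],[0,0,0,0.02,0],[0,0,0,0.04,0],[0,0,0,0.07,0],[0,0,0,0.1,0],[0,0,0,0.12,0],[0,0,0,0.13,0],[0,0,0,0.13,0],[0,0,0,0.13,0]]'; python3 go.py .6126 .1637 .0468 65
```

```text
clock: 13.3
position: [0.6124, 0.1642, 0.1506]
ee_rot: [-0.001, 0.216, 0.976, -0.0]
contact_force: [-0.1, -0.7, -2.5]
width: 0.0643
gripper_force: 67.6
clock: 14.2
position: [0.6126, 0.1632, 0.0877]
ee_rot: [0.0, 0.217, 0.976, 0.0]
contact_force: [0.3, -0.4, -1.8]
width: 0.0647
gripper_force: 67.6
t 14.2 pos [0.6126 0.1632 0.0877] phi 65.0 | shift [0.0004 0.0009 0.0818] spin -0.0001 w 0.0647 gf 67.6 f [ 0.3 -0.4 -1.8]
```

```bash
python3 -m creep '[[0,0,0.001,0.02,0],[0,0,0.001,0.04,0],[0,0,0.001,0.055,0],[0,0,0.001,0.067,0],[0,0,0.001,0.075,0],[0,0,0.001,0.08,0],[0,0,0.001,0.082,0],[0,0,0.001,0.082,0]]'; python3 go.py .6126 .1637 .0468 65
```

```text
clock: 15.0
position: [0.612, 0.1636, 0.0476]
ee_rot: [-0.0, 0.216, 0.976, -0.0]
contact_force: [-4.0, -0.6, 5.2]
width: 0.0651
gripper_force: 68.1
t 15.0 pos [0.612  0.1636 0.0476] phi 65.0 | shift [-0.0009  0.0006  0.0016] spin -0.0 w 0.0651 gf 68.1 f [-4.  -0.6  5.2]
```

```bash
python3 -m creep '[[0,0,0,0,0],[0.9,0,0,0,0],[1,0,0,0,0],[1,0,0,0,0],[1,0,0,0,0]]'; python3 -m creep '[[1,0,0,-0.03,0],[1,0,0,-0.07,0],[1,0,0,-0.12,0],[1,0,0,-0.18,0],[1,0,0,-0.24,0],[1,0,0,-0.28,0],[1,0,0,-0.28,0]]'; python3 go.py .4488 -.2925 .18 -55.6
```

```text
clock: 15.5
position: [0.6128, 0.1637, 0.0463]
ee_rot: [0.0, 0.217, 0.976, 0.0]
contact_force: [-0.3, 0.1, 0.4]
width: 0.0853
gripper_force: 0.0
clock: 16.2
position: [0.6146, 0.164, 0.1898]
ee_rot: [0.003, 0.217, 0.976, 0.001]
contact_force: [1.0, 0.1, 0.4]
width: 0.0854
gripper_force: 0.0
t 16.2 pos [0.6146 0.164  0.1898] phi 65.0 | shift [-0.0854 -0.9677  0.0161] spin -0.165 w 0.0854 gf 0.0 f [1.  0.1 0.4]
```

```bash
python3 -m creep '[[1,-0.005,-0.06,0.002,0.022],[1,-0.013,-0.15,0.004,0.044],[1,-0.022,-0.25,0.006,0.066],[1,-0.031,-0.35,0.008,0.088],[1,-0.04,-0.45,0.01,0.11],[1,-0.049,-0.55,0.012,0.132],[1,-0.057,-0.65,0.014,0.154],[1,-0.066,-0.75,0.016,0.176],[1,-0.075,-0.85,0.016,0.198],[1,-0.085,-0.968,0.016,0.22]]'; python3 go.py .4488 -.2925 .18 -55.6
```

```text
clock: 17.2
position: [0.4484, -0.2843, 0.1769]
ee_rot: [-0.001, 0.791, 0.612, -0.0]
contact_force: [1.0, -0.3, 0.5]
width: 0.0851
gripper_force: 0.0
t 17.2 pos [ 0.4484 -0.2843  0.1769] phi -14.5 | shift [-0.0157  0.0048 -0.0062] spin 0.114 w 0.0851 gf 0.0 f [ 1.  -0.3  0.5]
```

```bash
python3 -m creep '[[1,0,0,0,0.023],[1,0,0,0,0.046],[1,0,0,0,0.069],[1,0,0,0,0.092],[1,0,0,0,0.115],[1,0,0,0,0.115],[1,0,0,0,0.115],[1,0,0,0,0.115]]'; python3 - <<'E'
import sys; sys.path.insert(0,'.')
from h import *
imgs={c:eyes.get_image(c) for c in("top","side")}
cv2.imwrite("pics/s2.png",imgs["side"]["frame"][:,:,::-1])
for n,q in (("tin",[.46,.155,.044]),("can",[.612,.164,.04])):
    p,i=fit(n,imgs,proj(imgs["top"],[q])[0],freeh=False,z0=.004); print(n,np.round(p,4),i)
E
python3 go.py .4488 -.2925 .05 -55.6
```

```text
clock: 18.0
position: [0.4498, -0.2827, 0.1777]
ee_rot: [-0.0, 0.955, 0.297, -0.0]
contact_force: [-0.1, -0.2, -0.2]
width: 0.0854
gripper_force: 0.0
tin [0.4587 0.1537 1.1605 0.0778] [0.943 0.916]
can [0.6187 0.0241 0.     0.075 ] [0. 0.]
t 18.3 pos [ 0.45   -0.2829  0.1783] phi -55.6 | shift [-0.0129  0.0144  0.2566] spin 0.0 w 0.0857 gf 0.0 f [-0.3  0.   0.3]
```

View pics/s2.png

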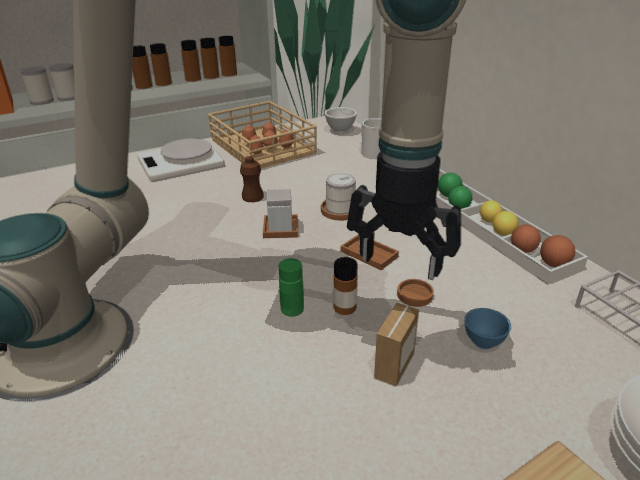

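Side view: the tin stands in its holder (280,215) and the can in its holder (340,195). The gripper is over the carton (397,343).

```bash
python3 -m creep '[[1,-0.013,0.014,0.02,0],[1,-0.013,0.014,0.06,0],[1,-0.013,0.014,0.1,0],[1,-0.013,0.014,0.14,0],[1,-0.013,0.014,0.18,0],[1,-0.013,0.014,0.22,0],[1,-0.013,0.014,0.247,0],[1,-0.013,0.014,0.256,0],[1,-0.013,0.014,0.256,0],[1,-0.013,0.014,0.256,0]]'; python3 go.py .4488 -.2925 .05 -55.6; python3 -m creep '[[0.6,0,0,0,0],[0.6,0,0,0,0],[0.6,0,0,0,0],[0,0,0,0,0],[0,0,0,0,0],[0,0,0,0,0],[0,0,0,0,0],[0,0,0,0,0]]';python3 go.py .4488 -.2925 .05 -55.6
```

```text
clock: 19.3
position: [0.4489, -0.293, 0.0506]
ee_rot: [0.0, 0.955, 0.296, 0.0]
contact_force: [-0.1, -0.4, 0.1]
width: 0.0858
gripper_force: 0.0
t 19.3 pos [ 0.4489 -0.293   0.0506] phi -55.6 | shift [ 0.0004 -0.0009  0.0012] spin -0.0 w 0.0858 gf 0.0 f [-0.1 -0.4  0.1]
clock: 20.1
position: [0.4488, -0.2926, 0.0507]
ee_rot: [0.0, 0.955, 0.296, 0.0]
contact_force: [0.3, 1.0, 4.7]
width: 0.0355
gripper_force: 57.5
t 20.1 pos [ 0.4488 -0.2926  0.0507] phi -55.6 | shift [ 0.     -0.0001  0.0014] spin -0.0 w 0.0355 gf 57.5 f [0.3 1.  4.7]
```

```bash
python3 -m creep '[[0,0,0,-0.02,0],[0,0,0,-0.05,0],[0,0,0,-0.1,0],[0,0,0,-0.16,0],[0,0,0,-0.21,0],[0,0,0,-0.25,0],[0,0,0,-0.28,0],[0,0,0,-0.28,0]]' ; python3 go.py .5759 -.0183 .19 21.6
```

```text
clock: 20.9
position: [0.4494, -0.2931, 0.1923]
ee_rot: [0.002, 0.955, 0.296, 0.001]
contact_force: [0.2, -0.3, -2.4]
width: 0.0358
gripper_force: 56.9
t 20.9 pos [ 0.4494 -0.2931  0.1923] phi -55.6 | shift [ 0.5192 -0.3106  0.004 ] spin -0.2145 w 0.0358 gf 56.9 f [ 0.2 -0.3 -2.4]
```

```bash
python3 -m creep '[[0,0.03,-0.018,0,-0.016],[0,0.08,-0.048,0,-0.036],[0,0.14,-0.084,0,-0.057],[0,0.2,-0.12,0,-0.078],[0,0.26,-0.156,0,-0.099],[0,0.32,-0.192,0,-0.12],[0,0.38,-0.228,0,-0.142],[0,0.44,-0.264,0,-0.164],[0,0.49,-0.294,0,-0.186],[0,0.519,-0.31,0,-0.204]]'; python3 -m creep '[[0,0,0,0,-0.01],[0,0,0,0,-0.0105],[0,0,0,0,-0.0105],[0,0,0,0,-0.0105],[0,0,0,0,-0.0105]]';  python3 go.py .5759 -.0183 .1 21.6
```

```text
clock: 21.9
position: [0.5749, -0.0154, 0.1887]
ee_rot: [-0.001, 0.586, 0.81, -0.0]
contact_force: [0.3, -0.5, -2.6]
width: 0.0359
gripper_force: 57.0
clock: 22.4
position: [0.5749, -0.0184, 0.1901]
ee_rot: [-0.0, 0.563, 0.827, -0.0]
contact_force: [0.6, -0.7, -1.7]
width: 0.0355
gripper_force: 57.0
t 22.4 pos [ 0.5749 -0.0184  0.1901] phi 21.5 | shift [-0.0007  0.002   0.1802] spin -0.0002 w 0.0355 gf 57.0 f [ 0.6 -0.7 -1.7]
```

```bash
python3 -m creep '[[0,-0.001,0.001,0.03,0],[0,-0.001,0.002,0.07,0],[0,-0.001,0.002,0.11,0],[0,-0.001,0.002,0.15,0],[0,-0.001,0.002,0.19,0],[0,-0.001,0.002,0.22,0],[0,-0.001,0.002,0.24,0],[0,-0.001,0.002,0.255,0],[0,-0.001,0.002,0.265,0],[0,-0.001,0.002,0.268,0]]'; python3 -m creep '[[0,0,0,0.001,0],[0,0,0,0.002,0],[0,0,0,0.003,0],[0,0,0,0.003,0]]';  python3 go.py .5759 -.0183 .054 21.6
```

```text
clock: 23.4
position: [0.5763, -0.0181, 0.0562]
ee_rot: [0.0, 0.562, 0.827, 0.0]
contact_force: [-0.1, -0.1, -2.5]
width: 0.0354
gripper_force: 57.0
clock: 23.8
position: [0.5764, -0.018, 0.0551]
ee_rot: [0.0, 0.562, 0.827, 0.0]
contact_force: [0.4, -0.2, -2.7]
width: 0.0353
gripper_force: 57.0
t 23.8 pos [ 0.5764 -0.018   0.0551] phi 21.6 | shift [-0.0002 -0.0012  0.0022] spin 0.0 w 0.0353 gf 57.0 f [ 0.4 -0.2 -2.7]
```

```bash
python3 -m creep '[[0,0,0,0.001,0],[0,0,0,0.002,0],[0,0,0,0.003,0],[0,0,0,0.003,0],[0.5,0,0,0.003,0],[0.7,0,0,0.003,0],[1,0,0,0.003,0],[1,0,0,0.003,0],[1,0,0,0.003,0],[1,0,0,0.003,0]]'; python3 -m creep '[[1,0,0,-0.03,0],[1,0,0,-0.07,0],[1,0,0,-0.12,0],[1,0,0,-0.18,0],[1,0,0,-0.24,0],[1,0,0,-0.28,0],[1,0,0,-0.28,0]]'; python3 go.py .45 -.139 .19 -27
```

```text
clock: 24.8
position: [0.5762, -0.018, 0.0532]
ee_rot: [-0.0, 0.562, 0.827, -0.0]
contact_force: [0.7, 0.1, 0.2]
width: 0.0856
gripper_force: 0.0
clock: 25.5
position: [0.5783, -0.0183, 0.1965]
ee_rot: [0.003, 0.562, 0.827, 0.002]
contact_force: [0.9, -0.1, 0.6]
width: 0.0855
gripper_force: 0.0
t 25.5 pos [ 0.5783 -0.0183  0.1965] phi 21.6 | shift [-0.13   -0.3275  0.0115] spin 0.135 w 0.0855 gf 0.0 f [ 0.9 -0.1  0.6]
```

```bash
python3 -m creep '[[1,-0.01,-0.03,0,-0.012],[1,-0.03,-0.08,0.004,-0.032],[1,-0.053,-0.135,0.008,-0.052],[1,-0.077,-0.195,0.011,-0.072],[1,-0.1,-0.25,0.011,-0.092],[1,-0.118,-0.3,0.011,-0.107],[1,-0.13,-0.327,0.011,-0.115],[1,-0.13,-0.327,0.011,-0.115],[1,-0.13,-0.327,0.011,-0.115],[1,-0.13,-0.327,0.011,-0.115]]'; python3 go.py .45 -.139 .052 63
```

```text
clock: 26.5
position: [0.4487, -0.1381, 0.1874]
ee_rot: [-0.0, 0.233, 0.972, 0.0]
contact_force: [-1.2, 0.1, 0.4]
width: 0.0854
gripper_force: 0.0
t 26.5 pos [ 0.4487 -0.1381  0.1874] phi 63.0 | shift [-0.0032 -0.0005  0.2707] spin -0.0 w 0.0854 gf 0.0 f [-1.2  0.1  0.4]
```

```bash
python3 -m creep '[[1,-0.001,0,0.03,0],[1,-0.001,-0.001,0.07,0],[1,-0.001,-0.001,0.11,0],[1,-0.001,-0.001,0.15,0],[1,-0.001,-0.001,0.19,0],[1,-0.001,-0.001,0.23,0],[1,-0.001,-0.001,0.257,0],[1,-0.001,-0.001,0.27,0],[1,-0.001,-0.001,0.27,0],[1,-0.001,-0.001,0.27,0]]'; python3 go.py .45 -.139 .052 63; python3 -m creep '[[0.7,0,0,0,0],[0.7,0,0,0,0],[0.55,0,0,0,0],[0.5,0,0,0,0],[0.45,0,0,0,0],[0,0,0,0,0],[0,0,0,0,0],[0,0,0,0,0],[0,0,0,0,0]]' 50;python3 go.py .45 -.139 .052 63
```

```text
clock: 27.5
position: [0.4491, -0.1392, 0.0531]
ee_rot: [0.0, 0.233, 0.972, -0.0]
contact_force: [-0.2, 0.3, 0.0]
width: 0.0852
gripper_force: 0.0
t 27.5 pos [ 0.4491 -0.1392  0.0531] phi 63.0 | shift [-0.0014  0.0012  0.0022] spin 0.0001 w 0.0852 gf 0.0 f [-0.2  0.3  0. ]
clock: 28.4
position: [0.4487, -0.1393, 0.0533]
ee_rot: [0.0, 0.233, 0.972, 0.0]
contact_force: [-0.3, 1.3, 5.8]
width: 0.0392
gripper_force: 49.6
t 28.4 pos [ 0.4487 -0.1393  0.0533] phi 63.0 | shift [-0.0021  0.0017  0.0026] spin 0.0 w 0.0392 gf 49.6 f [-0.3  1.3  5.8]
```

```bash
python3 -m creep '[[0,0,0,-0.02,0],[0,0,0,-0.05,0],[0,0,0,-0.1,0],[0,0,0,-0.15,0],[0,0,0,-0.18,0],[0,0,0,-0.2,0],[0,0,0,-0.2,0],[0,0,0,-0.2,0]]' ; python3 go.py .5789 -.1687 .15 63
```

```text
clock: 29.2
position: [0.4479, -0.1391, 0.1523]
ee_rot: [-0.001, 0.233, 0.972, 0.0]
contact_force: [0.8, 0.3, -1.3]
width: 0.0387
gripper_force: 50.4
t 29.2 pos [ 0.4479 -0.1391  0.1523] phi 63.0 | shift [-0.2603  0.0663  0.0043] spin 0.0 w 0.0387 gf 50.4 f [ 0.8  0.3 -1.3]
```

```bash
python3 -m creep '[[0,-0.02,0.005,0,0],[0,-0.055,0.014,0,0],[0,-0.1,0.025,0,0],[0,-0.15,0.038,0,0],[0,-0.2,0.051,0,0],[0,-0.235,0.06,0,0],[0,-0.26,0.066,0,0],[0,-0.26,0.066,0,0],[0,-0.26,0.066,0,0],[0,-0.26,0.066,0,0]]'; python3 go.py .5789 -.1687 .0565 63; python3 - <<'E'
import sys; sys.path.insert(0,'.')
from h import *
imgs={c:eyes.get_image(c) for c in("top","side")}
cv2.imwrite("pics/s3.png",imgs["side"]["frame"][:,:,::-1])
E
```

```text
clock: 30.2
position: [0.578, -0.1685, 0.1524]
ee_rot: [-0.001, 0.233, 0.972, 0.0]
contact_force: [0.0, -0.3, -1.5]
width: 0.0388
gripper_force: 50.5
t 30.2 pos [ 0.578  -0.1685  0.1524] phi 63.0 | shift [-0.0021  0.0005  0.1918] spin 0.0 w 0.0388 gf 50.5 f [ 0.  -0.3 -1.5]
```

View pics/s3.png

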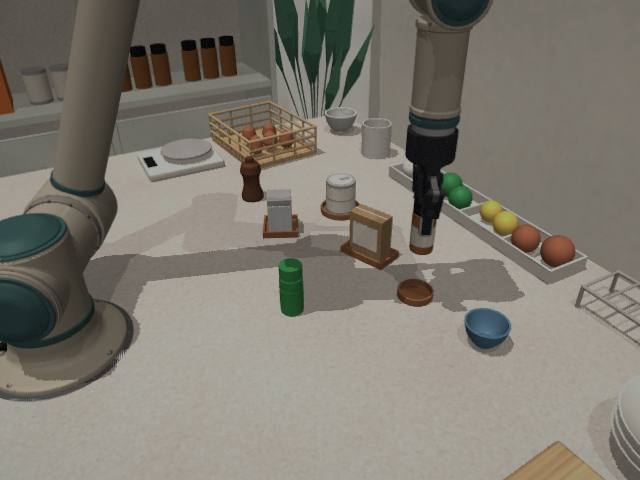

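The carton is seated at (371,240), and the jar hangs upright at (423,233) above its holder at (415,292). Lowering it.

```bash
python3 -m creep '[[0,-0.001,0,0.02,0],[0,-0.001,0,0.05,0],[0,-0.001,0,0.09,0],[0,-0.001,0,0.13,0],[0,-0.001,0,0.155,0],[0,-0.001,0,0.172,0],[0,-0.001,0,0.182,0],[0,-0.001,0,0.188,0],[0,-0.001,0,0.19,0],[0,-0.001,0,0.19,0]]'; python3 -m creep '[[0,0,0,0.001,0],[0,0,0,0.0015,0],[0,0,0,0.0015,0]]';python3 go.py .5789 -.1687 .0565 63
```

```text
clock: 31.3
position: [0.5801, -0.1693, 0.0582]
ee_rot: [0.001, 0.233, 0.972, -0.0]
contact_force: [-0.3, -0.1, -2.4]
width: 0.0384
gripper_force: 50.5
clock: 31.6
position: [0.5799, -0.1692, 0.0574]
ee_rot: [0.0, 0.233, 0.972, -0.0]
contact_force: [0.4, -0.2, -1.4]
width: 0.0387
gripper_force: 50.4
t 31.6 pos [ 0.5799 -0.1692  0.0574] phi 63.0 | shift [0.0022 0.     0.0017] spin 0.0 w 0.0387 gf 50.4 f [ 0.4 -0.2 -1.4]
```

```bash
python3 -m creep '[[0,0.001,0,0.001,0],[0,0.001,0,0.002,0],[0,0.001,0,0.003,0],[0.5,0.001,0,0.003,0],[0.7,0.001,0,0.003,0],[1,0.001,0,0.003,0],[1,0.001,0,0.003,0],[1,0.001,0,0.003,0]]'; python3 -m creep '[[1,0,0,-0.03,0],[1,0,0,-0.07,0],[1,0,0,-0.12,0],[1,0,0,-0.18,0],[1,0,0,-0.24,0],[1,0,0,-0.32,0],[1,0,0,-0.36,0]]'; python3 -m creep '[[1,0.05,0,0,0],[1,0.1,0,0,0],[1,0.16,0,0,0],[1,0.22,0,0,0],[1,0.28,0,0,0],[1,0.32,0,0,0],[1,0.35,0,0,0],[1,0.35,0,0,0],[1,0.35,0,0,0],[1,0.35,0,0,0]]'; python3 - <<'E'
import sys; sys.path.insert(0,'.')
from h import *
import json; P=json.load(open("poses.json"))
imgs={c:eyes.get_image(c) for c in("top","side")}
for n in imgs: cv2.imwrite(f"pics/end_{n}.png",imgs[n]["frame"][:,:,::-1])
for n in ("can","jar","tin","carton"):
    t=P[n+"_holder"]
    try:
        p,i=fit(n,imgs,proj(imgs["top"],[[*t[:2],.04]])[0],freeh=False,z0=.004); print(n,np.round((p[:2]-t[:2])*1000,1),"mm",i)
    except Exception as e: print(n,e)
E
```

```text
clock: 32.4
position: [0.5791, -0.1689, 0.0553]
ee_rot: [-0.0, 0.233, 0.972, 0.0]
contact_force: [0.9, -1.5, -0.3]
width: 0.0854
gripper_force: 0.0
clock: 33.1
position: [0.5804, -0.1694, 0.2391]
ee_rot: [0.003, 0.233, 0.972, -0.0]
contact_force: [0.6, -0.3, -0.7]
width: 0.0857
gripper_force: 0.0
clock: 34.1
position: [0.4245, -0.0901, 0.2357]
ee_rot: [0.001, 0.233, 0.972, -0.0]
contact_force: [-0.0, 0.8, -0.3]
width: 0.0856
gripper_force: 0.0
can [   6.1 -139.6] mm [0. 0.]
jar [-29.6 176.4] mm [0.263 0.   ]
tin [-1.6 -2.3] mm [0.882 0.877]
carton [-0.2 -0.2] mm [0.969 0.897]
```

View pics/end_top.png

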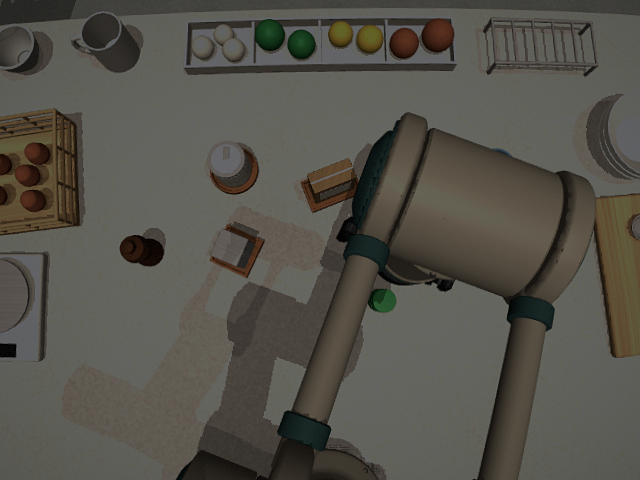

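View pics/end_side.png

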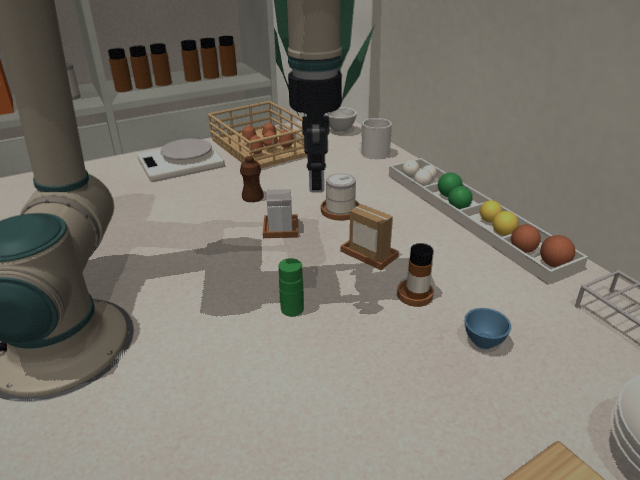

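All four appear seated: tin (280,213), can (340,195), carton (370,235) and jar (417,275) in the side view. The mill and bowl haven't moved. The network missed the can, and the arm hides the jar in the top view, so I'll overlay predicted outlines for those two.

```bash
python3 - <<'E'
from h import *
import json; P=json.load(open("poses.json"))
o=[]
for c,wins in (("side",[("can",340,195),("jar",417,275)]),("top",[("can",235,165)])):
    d=eyes.get_image(c)
    for n,u,v in wins:
        f=cv2.resize(d["frame"][v-50:v+50,u-50:u+50,::-1],None,fx=2.6,fy=2.6,interpolation=2)
        p=list(P[n+"_holder"][:2])+[0,D[n][-1]]
        h=cv2.convexHull(proj(d,outline(n,*p,z0=.004)).astype(np.float32)).reshape(-1,2)
        cv2.polylines(f,[np.round((h-[u-50,v-50]+.5)*2.6).astype(np.int32)],True,(0,255,255),1); o.append(f)
cv2.imwrite("pics/ov.png",np.hstack(o))
E
```

```text
(no output)
```

View pics/ov.png

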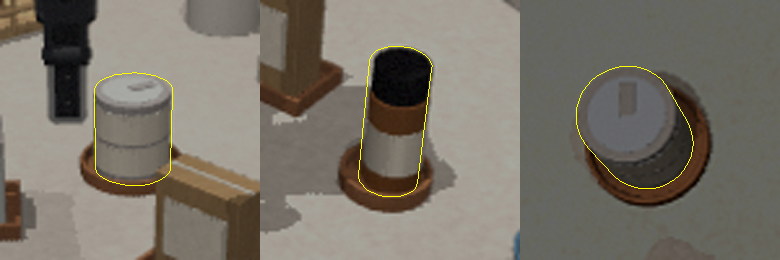

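The outlines for a seated can and jar agree with the pictures to about 3 mm. Handing in.

```bash
python3 -c "
from rig import manip
print(manip.sign_off())"
```

```text
the job is handed in; nothing more can be done
None
```

The can, spice jar, tea tin and carton each stand upright in their own holders, the pepper mill and blue bowl look unmoved in the final side view, and the job was handed in after about 34 s; no verdict came back.

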